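Snap the bag-hook post onto its counter stand

TASK

Put the bag-hook post onto the stub of the counter stand: slide it down until it sits fully home on the collar, then turn it until the spring button pops out through the slot and locks it. Work gently and by feel: never force the post down or sideways, and stop turning as soon as the button blocks it. Then let go of the post; leave the cakes, film roll and bowl where they are.

Things in the scene. Friction and masses are not known exactly. Their poses are not given: they have to be found in the camera images.
- post_centre (a point): Bag-hook post, loose, standing upright at the start: plain aluminium tube (12-sided, nearly round), 170 mm long, 40 mm across, 34 mm bore, 0.2 to 0.33 kg, open below, black cap on top. Point on its axis half-way up, 85 mm above the foot; z up the tube, slot and hook on its +x side. Plain from 104 mm above the foot to the top: grasp it there from above, at any yaw.
- post_slot (a point): Middle of the post's slot, in the tube wall 35 mm above the foot: slot 9 mm wide, from 25 to 45 mm above the foot, on the post's +x side. Above it on the same side a thin steel bag hook, 76 to 104 mm above the foot, reaches 72 mm out from the axis. Axes as post_centre.
- stand: Counter stand, fixed: dark steel base plate 110 (x) by 160 (y) by 16 mm, round steel collar 52 mm across on it, upright aluminium stub in the middle. Origin on the stub's axis at counter height, z up. The spring button is on its +x side but turned from +x about z by an unmeasured angle, up to 0.5 rad either way: bring the slot to it by turning the seated post.
- collar (a point): Centre of the collar's top, 26 mm above the counter, on the stub's axis: the post's foot seats on it, so the post's centre is then 85 mm above this point. Axes of the stand, not of the button.
- stub_top (a point): Top centre of the stub, 86 mm above the counter: stub 32 mm across, 60 mm tall above the collar, tapering to 22 mm across in its top 7 mm. Axes of the stand, not of the button.
- button (a joint): Button travel (m): 0 fully out, 0.0078 fully in. Steel wedge 7 mm wide, 6 mm proud of the stub, 27 to 33 mm above the collar, sloped above up to 45 mm. The tube's foot presses it in (5 to 15 N down); it rides 3 mm or more in inside the bore. At the slot it springs out to 0 with 0.15 rad play; then its springy sides block turning: moment climbs from under 0.1 by 2 Nm/rad; stop near 0.2.
- cake_a: Bystander: rice cake wrapped in leaves, 100 x 100 x 55 mm. Leave alone.
- cake_b: Bystander: rice cake wrapped in leaves, 110 x 85 x 60 mm. Leave alone.
- film_roll: Bystander: white film roll standing upright, 48 mm across, 85 mm tall. Leave alone.
- bowl: Bystander: white bowl, 110 mm across, 50 mm tall, fixed on the counter. Leave alone.
Not all that is in view belongs to the job. Of the things like the part that bears post_centre, leave any that is yellow; of the rest the smaller one is meant.

How it is judged:
By the outcome, as a careful person would: the job done as asked, in the order asked, and still so for the second after the job is handed in, with the robot touching nothing.
It also fails if it takes over 72 s, if anything falls off the work surface, if the arm or the gripper's body presses on something with over 40 N, if the wrist force passes 120 N, or if a joint passes its speed limit or range.

ROBOT

A 7-joint arm with a two-finger parallel gripper is mounted at the origin on the work surface. World frame = base frame: x ahead of the robot, y to its left, z up, the work surface at z = 0. Lengths are in m, angles in rad, forces in N, time in s.
With the tool pointing down it reaches from about 0.4 to 0.85 m from the base axis. Payload 4.5 kg.
Tool frame: the origin (TCP) lies midway between the tips of the shut fingers; the grasp point (between the pads) lies 19 mm behind it; z points along the fingers, y is the direction in which the jaws open and shut (so a half turn about z gives the same grasp; the last joint's range is limited). The gripper opens to 88 mm and grips with 3 to 60 N. Pads are 18 mm wide; open, the fingers measure 123 mm over their backs; the gripper's body (75 mm by 187 mm) begins 45 mm behind the grasp point.
Start: joints at [1.3, 0.689, -0.195, 1.565, 0.157, 0.902, -0.215], TCP at [0.188, -0.596, 0.239] pointing down, gripper open.
Joint ranges: [-3.01, 3.01], [-0.46, 2.08], [-1.47, 1.51], [0.13, 2.56], [-1, 4.14], [0.04, 2.09], [-2.66, 2.66]. Speed limits (rad/s): [2.57, 2.57, 3.14, 3.14, 3.14, 3.14, 3.14].

INTERFACE

Orientations are given as a unit quaternion [x, y, z, w].
In Python, from plant import get_state, snapshot, finish_job, find_in gives the robot as it stands.
- The arm moves only by the shell command python3 -m creep 'ROWS' [OPENING] [FORCE]. ROWS is JSON, one flat list of numbers, 6 for each row, row after row: the shift along the tool's x, y, z in mm, then the turn, a rotation vector about the tool's x, y, z in degrees. In form: [tx, ty, tz, wx, wy, wz, tx, ty, tz, wx, wy, wz, ...]. A call has 1 to 5 rows; each row shifts and turns the pose as measured when the row begins, along the tool's axes as they then stand; what a row does not reach is not made up. A row lasts 1/12 s, in which the tool goes at most 41.7 mm and 7.16 degrees, less where a joint would pass 70% of its speed; a pose out of reach is approached as far as the arm can. A call is refused whole if a number of a shift passes 41.7 or a number of a turn 7.16, either way. A call with a gripper value outside its range is refused whole. OPENING is the finger opening in mm, from 0 to 88.1, set as the call begins (- or left out, the last holds). The fingers move at their own pace and stop on an object; FORCE is the grip in N (left out, the last holds). Time passes only in rows, so rows that do not move let the fingers close. It gives the time, the measured TCP pose, the force and the opening at its end, in the units of the state.
- get_state(): the state, without advancing time (a new reading comes with each control period).
- snapshot(name): name is "scene" or "top"; returns a dict with "color" (384x512x3 uint8, red, green, blue), "intrinsics" (3x3 intrinsics, pixels), "extrinsics" (4x4, takes a point from world to camera coordinates). Camera axes: x right, y down, z forward; pixel columns grow to the right and rows downward; lengths in m; the calibration is good to about 2 mm. A picture is of the moment at which its call begins. There is no depth.
- finish_job(): hands the job in, once; it reports no verdict.
Trained networks look in the newest picture that a camera, given by its name, has taken for a name from the list of things; names that differ only in an ending like _2 or _b are one class to them, and where a whole thing is asked for, a point or a joint stands for the part that bears it (a point fixed in the world has none). Each returns a list of dicts, best first, with "score" (0 to 1); they miss things now and then, are a little off and sometimes report something else, mostly with a low value. They report only what shows in the picture. A call takes as long as a camera call. They do not tell look-alikes from the thing itself.
- find_in(thing, camera): "xy" ([column, row] in pixels, amid what is visible of it).
The state is a dict: "clock": time; "q": joint angles; "qd": joint speeds; "joint_torque": joint torques, N m; "tool_pos": TCP position; "eef_rot": TCP orientation; "contact_force": force on the tool from outside, world axes, zero at the start; "moment": the same for the moment, N m; "opening": opening from 0.0 (shut) to 1.0 (fully open).
Only numpy, scipy, OpenCV 4.12 (cv2) and the standard library are available. Lean on these libraries where they do the work, as an engineer would, in place of code of your own. Each camera call takes 0.05 s, during which the arm holds its last target.

## Working session

There is one attempt and no reset: what is moved stays moved. The work goes in short steps, Python scripts to look and compute and a shell command to move; the robot and the scene stay as the last step left them, time stands still between calls to the robot, and variables do not carry over. Pictures are saved under pics/ and viewed, and the job is handed in when it is done.

```bash
ls; mkdir -p pics; cat > h.py <<'E'
import numpy as np, cv2, json
from plant import get_state, snapshot, finish_job, find_in
from scipy.spatial.transform import Rotation as R
def shot(cam,name):
    s=snapshot(cam); cv2.imwrite(f'pics/{name}.png',s['color'][:,:,::-1])
    np.savez(f'pics/{name}.npz',**s); return s
def ray(s,xy):
    K=np.array(s['intrinsics']);E=np.array(s['extrinsics'])
    d=np.linalg.inv(K)@np.array([xy[0],xy[1],1.]); Rw=E[:3,:3].T
    return -Rw@E[:3,3], Rw@d
def atz(s,xy,z):
    o,d=ray(s,xy); return o+d*(z-o[2])/d[2]
def tri(a,xa,b,xb):
    o1,d1=ray(a,xa);o2,d2=ray(b,xb)
    d1/=np.linalg.norm(d1);d2/=np.linalg.norm(d2)
    t=np.linalg.lstsq(np.stack([d1,-d2],1),o2-o1,rcond=None)[0]
    p,q=o1+d1*t[0],o2+d2*t[1]; return (p+q)/2,np.linalg.norm(p-q)
def proj(s,p):
    K=np.array(s['intrinsics']);E=np.array(s['extrinsics'])
    c=K@(E[:3,:3]@np.array(p)+E[:3,3]); return c[:2]/c[2]
E
python3 - <<'E'
from h import *
np.set_printoptions(precision=3,suppress=True)
for c in ['scene','top']:
    s=shot(c,c+'0')
    o,d=ray(s,(256,192)); print(c,o,d)
    for t in ['post_centre','post_slot','stand','collar','stub_top','button']:
        print(t,[(np.round(r['xy'],1).tolist(),round(r['score'],2)) for r in find_in(t,c)])
print(get_state())
E
```

```text
pics
scene [1.275 0.119 0.992] [-0.581 -0.111 -0.807]
post_centre [([148.8, 190.6], 0.77), ([191.4, 136.2], 0.74), ([179.1, 172.7], 0.55)]
post_slot [([178.4, 170.1], 0.81), ([190.9, 131.2], 0.63)]
stand [([315.7, 196.9], 0.73)]
collar [([321.8, 196.3], 0.82), ([178.7, 170.6], 0.58)]
stub_top [([317.8, 200.9], 0.6)]
button []
top [ 0.341 -0.001  1.576] [ 0.177 -0.002 -0.984]
post_centre [([335.8, 234.7], 0.84), ([327.5, 195.8], 0.63), ([346.6, 167.9], 0.61)]
post_slot [([333.4, 232.6], 0.94), ([328.1, 193.6], 0.78), ([348.5, 169.8], 0.74), ([264.2, 149.3], 0.66)]
stand [([204.0, 214.8], 0.81)]
collar [([327.6, 196.1], 0.69), ([207.2, 215.3], 0.64), ([263.2, 147.2], 0.55)]
stub_top [([202.5, 214.5], 0.88), ([253.8, 247.7], 0.49), ([327.0, 193.2], 0.2)]
button []
{'clock': 0.7, 'q': array([ 1.3  ,  0.689, -0.195,  1.565,  0.157,  0.902, -0.215]), 'qd': array([ 0.001, -0.001, -0.   ,  0.001, -0.001, -0.002,  0.002]), 'joint_torque': array([ -0.   , -52.737,  -1.267, -15.372,  -0.052,  -0.001,   0.   ]), 'tool_pos': array([ 0.188, -0.596,  0.239]), 'eef_rot': array([0.988, 0.152, 0.   , 0.   ]), 'contact_force': array([ 0.962, -0.567, -0.338]), 'moment': array([-0.003, -0.028,  0.029]), 'opening': 0.9999682293896027}
```

View images.

View pics/scene0.png

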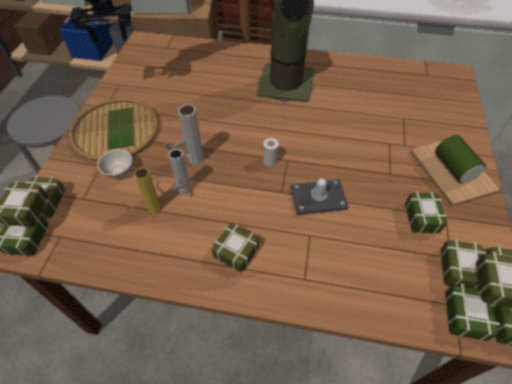

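View pics/top0.png

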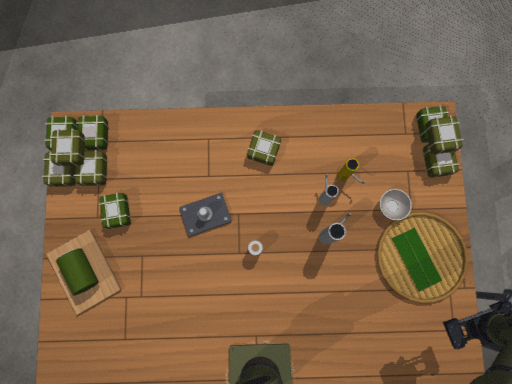

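```bash
python3 - <<'E'
from h import *
t=cv2.imread('pics/top0.png');s=cv2.imread('pics/scene0.png')
a=cv2.resize(t[140:260,300:400],None,fx=5,fy=5,interpolation=cv2.INTER_CUBIC)
cv2.imwrite('pics/c1.png',a)
a=cv2.resize(t[180:250,165:245],None,fx=8,fy=8,interpolation=cv2.INTER_CUBIC)
cv2.imwrite('pics/c2.png',a)
a=cv2.resize(s[95:225,115:225],None,fx=4.5,fy=4.5,interpolation=cv2.INTER_CUBIC)
cv2.imwrite('pics/c3.png',a)
a=cv2.resize(s[165:225,280:360],None,fx=9,fy=9,interpolation=cv2.INTER_CUBIC)
cv2.imwrite('pics/c4.png',a)
E
```

```text
(no output)
```

View pics/c1.png

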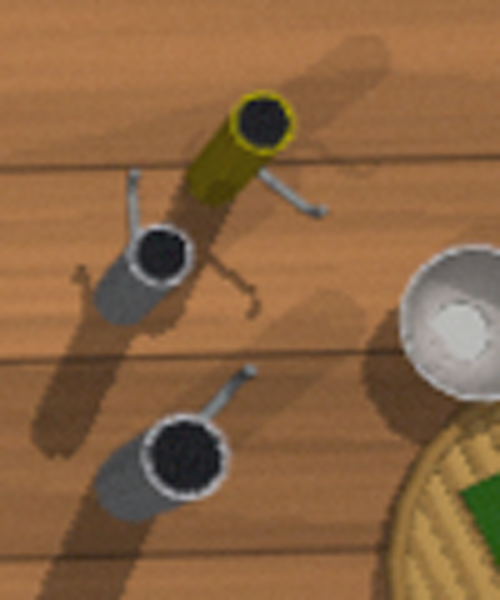

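View pics/c2.png

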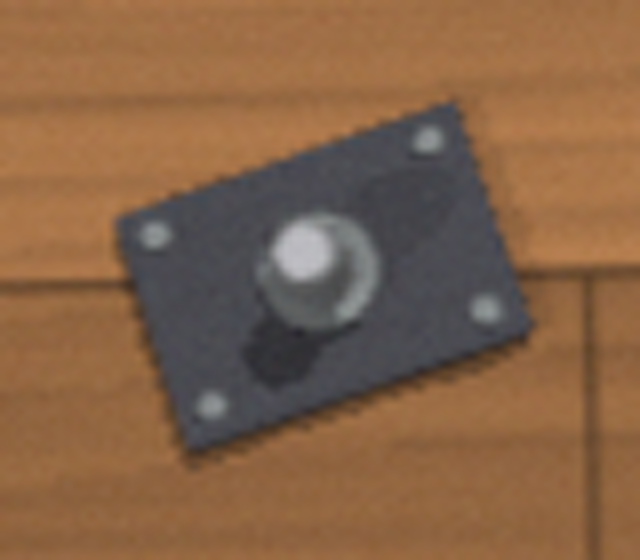

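View pics/c3.png

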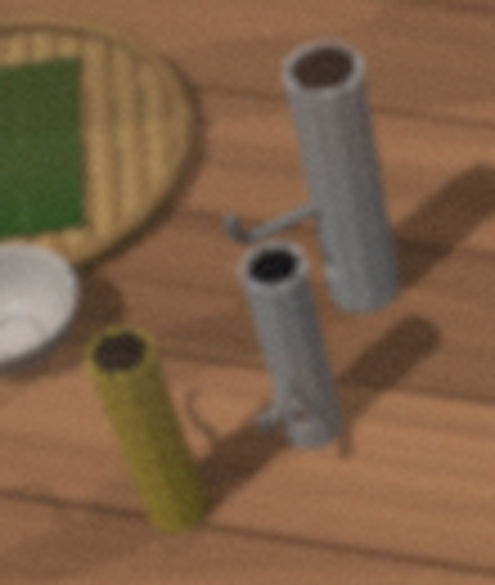

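View pics/c4.png

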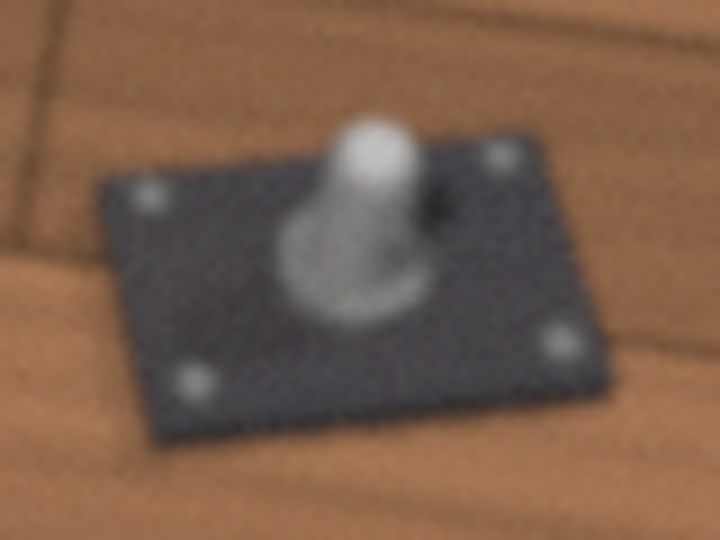

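```bash
cat > m.py <<'E'
from h import *
np.set_printoptions(precision=4,suppress=True)
T=dict(np.load('pics/top0.npz'));S=dict(np.load('pics/scene0.npz'))
def u(p,f,o): return ((p[0]+.5)/f-.5+o[0],(p[1]+.5)/f-.5+o[1])
c1=lambda *p:u(p,5,(300,140)); c2=lambda *p:u(p,8,(165,180)); c3=lambda *p:u(p,4.5,(115,95)); c4=lambda *p:u(p,9,(280,165))
E
python3 - <<'E'
from m import *
a,b=c1(162,254),c3(275,265)
print('post',atz(T,a,.17),atz(S,b,.17),tri(T,a,S,b))
p=atz(T,a,.17); 
hp=c1(134,175);print('hook tip top',atz(T,hp,.09)[:2],'yaw',np.degrees(np.arctan2(*(atz(T,hp,.09)-p)[[1,0]])))
hp=c3(268,415);print('hook tip sc',atz(S,hp,.09)[:2],'yaw',np.degrees(np.arctan2(*(atz(S,hp,.09)-atz(S,b,.17))[[1,0]])))
big=c1(185,456),c3(325,68);print('big',tri(T,big[0],S,big[1]))
y=c1(263,122),c3(122,352);print('yel',tri(T,y[0],S,y[1]))
a,b=c2(303,250),c4(376,152)
print('stub',atz(T,a,.086),atz(S,b,.086),tri(T,a,S,b))
cs=[atz(T,c2(*q),.016) for q in [(120,218),(452,103),(530,330),(190,455)]]
print(np.array(cs)); print(np.mean(cs,0),[np.linalg.norm(cs[i]-cs[i-1]) for i in range(4)])
for i,j in [(0,3),(1,2),]: 
  d=cs[i]-cs[j];print('stand x yaw',np.degrees(np.arctan2(d[1],d[0])))
for i,j in [(0,1),(3,2)]:
  d=cs[i]-cs[j];print('stand x yaw from y',np.degrees(np.arctan2(d[1],d[0]))-90)
cs=[atz(S,c4(*q),.016) for q in [(103,178),(540,138),(610,392),(155,440)]]
print(np.mean(cs,0))
for t,c in [('film_roll',[(256,247)]),('bowl',[(396,205)]),('cake',[(264,147)]),('cake',[(115,210)])]:
  print(t,atz(T,c[0],.05))
st=get_state();print(R.from_quat(st['eef_rot']).as_matrix(), st['clock'])
E
```

```text
post [ 0.592  -0.2457  0.17  ] [ 0.5909 -0.2441  0.17  ] (array([ 0.5916, -0.2447,  0.1708]), np.float64(0.001828039880774516))
hook tip top [ 0.6613 -0.2437] yaw 1.6188355671286847
hook tip sc [ 0.6508 -0.2438] yaw 0.21952020433506936
big (array([ 0.4586, -0.2439,  0.218 ]), np.float64(0.0006415336708913672))
yel (array([ 0.6764, -0.315 ,  0.1703]), np.float64(0.0013976986330890184))
stub [0.5495 0.1782 0.086 ] [0.5493 0.1779 0.086 ] (array([0.5494, 0.178 , 0.0862]), np.float64(0.00028664579767821415))
[[0.5757 0.267  0.016 ]
 [0.623  0.1203 0.016 ]
 [0.5212 0.0875 0.016 ]
 [0.4707 0.2363 0.016 ]]
[0.5476 0.1778 0.016 ] [np.float64(0.1093871798755813), np.float64(0.15417278701598122), np.float64(0.10696237077796217), np.float64(0.1570880739652376)]
stand x yaw 16.325650391917897
stand x yaw 17.842243170628468
stand x yaw from y 17.892854614796576
stand x yaw from y 18.76239566206982
[0.5521 0.1792 0.016 ]
film_roll [0.4258 0.0018 0.05  ]
bowl [ 0.5563 -0.4839  0.05  ]
cake [ 0.7754 -0.0359  0.05  ]
cake [0.5656 0.4832 0.05  ]
[[ 0.9539  0.3001  0.0001]
 [ 0.3001 -0.9539 -0.0001]
 [ 0.      0.0001 -1.    ]] 0.7
```

```bash
cat > rel.py <<'E'
import sys
from h import *
# rel.py x y z yawdeg : shift in tool axes mm, turn deg
st=get_state(); M=R.from_quat(st['eef_rot'])
x,y,z,yaw=map(float,sys.argv[1:5])
Mt=R.from_euler('z',yaw,degrees=True)*R.from_euler('x',180,degrees=True)
d=M.inv().apply(np.array([x,y,z])-st['tool_pos'])*1000
rv=(M.inv()*Mt).as_rotvec(degrees=True)
np.set_printoptions(precision=2,suppress=True)
tx=M.apply([1,0,0])
print('pos',st['tool_pos']*1000,'yaw',np.degrees(np.arctan2(tx[1],tx[0])).round(2),'shift',d,'turn',rv,'clk',round(st['clock'],2))
print('q',st['q'],'F',st['contact_force'],'M',st['moment'],'op',round(st['opening']*88.1,2))
E
python3 rel.py .5915 -.245 .25 0
python3 -m creep '[36,-16,0,0,0,0, 36,-16,0,0,0,0, 36,-16,0,0,0,0, 36,-16,0,0,0,0, 36,-16,0,0,0,0]' 88 20
python3 rel.py .5915 -.245 .25 0
```

```text
pos [ 187.61 -596.2   238.75] yaw 17.46 shift [ 490.67 -213.8   -11.24] turn [ 0.01 -0.   17.46] clk 0.7
q [ 1.3   0.69 -0.19  1.57  0.16  0.9  -0.22] F [ 0.96 -0.57 -0.34] M [-0.   -0.03  0.03] op 88.1
clock: 1.12
tool_pos: [0.3289, -0.4726, 0.2372]
eef_rot: [0.99, 0.14, -0.004, 0.004]
contact_force: [1.1, 0.2, 0.3]
opening: 0.999
pos [ 328.91 -472.56  237.21] yaw 16.06 shift [ 315.17 -145.96  -16.34] turn [ 0.41  0.43 16.06] clk 1.12
q [ 0.97  0.62 -0.16  1.72  0.15  0.81 -0.55] F [1.14 0.15 0.34] M [ 0.02 -0.03 -0.  ] op 88.03
```

```bash

python3 -m creep '[36,-16,-3,0,0,4, 36,-16,-3,0,0,4, 36,-16,-3,0,0,4, 36,-20,-3,0,0,4, 36,-20,-3,0,0,0]' >/dev/null
python3 rel.py .5915 -.245 .25 0
```

```text
pos [ 498.27 -354.85  250.75] yaw -0.79 shift [  91.71 -111.12   -0.72] turn [ 0.38  0.46 -0.79] clk 1.53
q [ 0.57  0.65 -0.05  1.6   0.05  0.9  -1.09] F [-0.09 -1.22 -0.05] M [ 0.   -0.02 -0.03] op 88.24
```

```bash

python3 -m creep '[24,-30,0,0,0,0, 24,-30,0,0,0,0, 24,-30,0,0,0,0, 19,-20,0,0,0,0, 0,0,0,0,0,0]' >/dev/null
python3 rel.py .5915 -.245 .25 0
```

```text
pos [ 605.05 -230.58  250.23] yaw -0.04 shift [-13.54  14.43   0.24] turn [ 0.15 -0.13 -0.04] clk 1.95
q [ 0.32  0.7  -0.05  1.49  0.04  0.95 -1.31] F [0.79 1.5  0.46] M [ 0.07 -0.05  0.07] op 88.07
```

```bash

python3 - <<'E'
from h import *
shot('top','top1');shot('scene','scene1')
E
```

```text
(no output)
```

View pics/scene1.png

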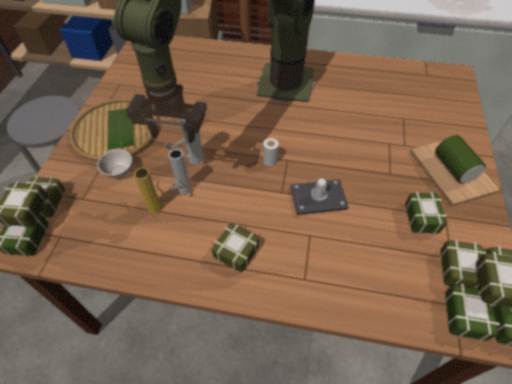

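The scene view shows the gripper over the two grey posts (jaws around px 150–200, 110). The small post's cap is at (176,153), and the posts have not moved.

```bash

python3 -m creep '[-13,14,0,0,0,0, 0,0,0,0,0,0, 0,0,0,0,0,0]' >/dev/null
python3 rel.py .5915 -.245 .129 0
```

```text
pos [ 584.91 -254.62  250.2 ] yaw -0.66 shift [  6.96 -10.86 121.07] turn [ 0.55  0.23 -0.66] clk 2.3
q [ 0.35  0.69 -0.04  1.52  0.04  0.94 -1.28] F [ 0.93  0.25 -0.32] M [ 0.02 -0.02 -0.02] op 87.86
```

```bash

python3 -m creep '[0,0,0,0,0,0, 0,0,0,0,0,0]' >/dev/null
python3 rel.py .5915 -.245 .129 0
python3 -m creep '[6,-10,0,0,0,0]' >/dev/null
python3 rel.py .5915 -.245 .129 0
python3 -m creep '[0,0,0,0,0,0]' >/dev/null
python3 rel.py .5915 -.245 .129 0
python3 -m creep '[0,0,0,0,0,0]' >/dev/null
python3 rel.py .5915 -.245 .129 0
```

```text
pos [ 583.5  -257.33  250.49] yaw -0.94 shift [  8.34 -13.78 121.31] turn [ 0.62  0.26 -0.94] clk 2.47
q [ 0.36  0.69 -0.04  1.52  0.04  0.94 -1.28] F [ 1.13  0.36 -0.5 ] M [0.09 0.03 0.03] op 87.98
pos [ 588.16 -250.73  250.53] yaw -1.25 shift [  3.9   -7.43 121.42] turn [ 0.77  0.33 -1.24] clk 2.55
q [ 0.34  0.69 -0.03  1.51  0.04  0.94 -1.3 ] F [-0.03  0.17 -0.18] M [-0.01 -0.05 -0.01] op 88.09
pos [ 590.07 -247.36  250.49] yaw -1.07 shift [  1.86  -3.68 121.46] turn [ 0.61  0.23 -1.07] clk 2.63
q [ 0.34  0.69 -0.04  1.51  0.04  0.94 -1.3 ] F [-0.25  0.35 -0.06] M [ 0.13 -0.02  0.01] op 87.61
pos [ 590.37 -247.04  250.52] yaw -1.04 shift [  1.56  -3.38 121.49] turn [ 0.62  0.23 -1.04] clk 2.72
q [ 0.34  0.69 -0.04  1.51  0.04  0.94 -1.3 ] F [-0.59  0.32 -0.18] M [ 0.02 -0.02  0.04] op 88.03
```

```bash

python3 -m creep '[1,-2.5,10,0.6,0.2,-1, 0,0,20,0,0,0, 0,0,20,0,0,0,0,0,0,0,0,0]' >/dev/null
python3 rel.py .5915 -.245 .129 0
```

```text
pos [ 593.75 -242.22  198.54] yaw 0.35 shift [-2.56  2.88 69.53] turn [-0.09 -0.24  0.35] clk 3.05
q [ 0.34  0.75 -0.05  1.56  0.04  0.83 -1.29] F [-0.49  0.47 -0.51] M [ 0.05  0.07 -0.  ] op 87.72
```

```bash

python3 -m creep '[-2,2,15,0,0,0, -0.3,0.4,15,0,0,0, 0,0,15,0,0,0, 0,0,10,0,0,0,0,0,0,0,0,0]' >/dev/null
python3 rel.py .5915 -.245 .129 0
```

```text
pos [ 592.75 -243.65  141.67] yaw 0.56 shift [-1.34  1.38 12.66] turn [-0.2  -0.31  0.56] clk 3.47
q [ 0.35  0.82 -0.05  1.61  0.05  0.71 -1.29] F [ 0.19  1.23 -0.19] M [ 0. -0. -0.] op 87.66
```

```bash

python3 -m creep '[-1,1,6,0,0,0, 0,0,6,0,0,0,0,0,0,0,0,0]' >/dev/null
python3 rel.py .5915 -.245 .129 0
python3 -m creep '[0,0,0,0,0,0, 0,0,0,0,0,0,0,0,0,0,0,0]' 30 5
python3 rel.py .5915 -.245 .129 0
```

```text
pos [ 592.87 -244.89  130.15] yaw 0.59 shift [-1.38  0.1   1.14] turn [-0.18 -0.44  0.59] clk 3.72
q [ 0.35  0.84 -0.05  1.61  0.05  0.68 -1.29] F [-0.15  0.42  0.95] M [ 0.01 -0.02  0.02] op 87.9
clock: 3.97
tool_pos: [0.5938, -0.2452, 0.1314]
eef_rot: [1.0, 0.005, 0.005, -0.001]
contact_force: [-0.7, 0.6, -0.1]
opening: 0.795
pos [ 593.75 -245.23  131.37] yaw 0.59 shift [-2.27 -0.24  2.35] turn [-0.13 -0.56  0.59] clk 3.97
q [ 0.35  0.84 -0.05  1.61  0.05  0.68 -1.29] F [-0.74  0.63 -0.07] M [-0.04  0.02  0.02] op 70.03
```

```bash

python3 -m creep '[-1.5,0,1,-0.1,-0.5,0.6, 0,0,0,0,0,0,0,0,0,0,0,0,0,0,0,0,0,0,0,0,0,0,0,0]' |tail -1
python3 rel.py .5915 -.245 .129 0
python3 -m creep '[0,0,0,0,0,0, 0,0,0,0,0,0,0,0,0,0,0,0,0,0,0,0,0,0]' |tail -1
python3 rel.py .5915 -.245 .129 0
```

```text
opening: 0.457
pos [ 592.99 -245.32  131.64] yaw -0.06 shift [-1.49 -0.32  2.63] turn [ 0.02 -0.14 -0.06] clk 4.38
q [ 0.35  0.84 -0.05  1.61  0.05  0.69 -1.3 ] F [-0.7   1.42 -0.39] M [ 0.09 -0.02 -0.02] op 40.29
opening: 0.453
pos [ 592.96 -245.28  131.61] yaw -0.05 shift [-1.46 -0.28  2.61] turn [ 0.02 -0.14 -0.05] clk 4.72
q [ 0.35  0.84 -0.05  1.61  0.05  0.69 -1.3 ] F [-0.13  0.57  0.37] M [-0.03  0.02  0.02] op 39.9
```

Gripped at 40 mm. Next I'll firm up the grip, lift and check.

```bash

python3 -m creep '[0,0,0,0,0,0, 0,0,0,0,0,0,0,0,-10,0,0,0,0,0,-20,0,0,0,0,0,-20,0,0,0]' 30 35|tail -1
python3 -m creep '[0,0,-25,0,0,0,0,0,-25,0,0,0,0,0,-15,0,0,0,0,0,0,0,0,0,0,0,0,0,0,0]' |tail -1
python3 rel.py .5915 -.245 .24 0
python3 - <<'E'
from h import *
t=shot('top','top2')['color'];s=shot('scene','scene2')['color']
o=np.hstack([cv2.resize(t[130:260,290:410],None,fx=3.3,fy=3.3,interpolation=cv2.INTER_CUBIC),cv2.resize(s[75:205,115:235],None,fx=3.3,fy=3.3,interpolation=cv2.INTER_CUBIC)])
cv2.imwrite('pics/l2.png',o[:,:,::-1])
E
```

```text
opening: 0.449
opening: 0.447
pos [ 588.23 -243.85  250.04] yaw -0.06 shift [ 3.37  1.19 10.  ] turn [-0.23  0.55 -0.06] clk 5.55
q [ 0.35  0.69 -0.05  1.51  0.04  0.95 -1.28] F [-0.64  0.43 -3.55] M [-0.01 -0.02 -0.01] op 39.34
```

View pics/l2.png

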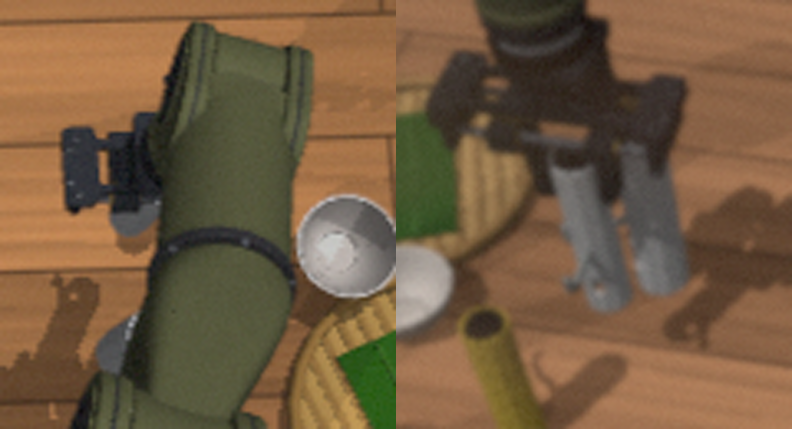

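```bash

python3 -m creep '[0,-15,-8,0,0,0,-3,-25,-5,0,0,0,-4,-35,0,0,0,0,-4,-35,0,0,0,0,-4,-35,0,0,0,0]' |tail -1
python3 rel.py .551 .178 .265 -25
python3 -m creep '[-3,-35,0,0,0,0,-3,-35,0,0,0,0,-3,-35,0,0,0,0,-4,-35,0,0,0,0,-4,-25,0,0,0,0]' |tail -1
python3 rel.py .551 .178 .265 -25
```

```text
opening: 0.447
pos [ 569.04 -101.6   257.87] yaw -1.05 shift [ -23.32 -279.22   -6.62] turn [ 0.26  1.23 23.95] clk 6.07
q [ 0.12  0.61 -0.03  1.67  0.03  0.88 -1.52] F [ 0.61  0.12 -2.73] M [ 0.04 -0.09 -0.02] op 39.41
opening: 0.449
pos [547.41  80.96 255.67] yaw -0.66 shift [  2.16 -97.12  -8.91] turn [ 0.11  1.91 24.33] clk 6.48
q [-0.2   0.58 -0.03  1.74  0.01  0.85 -1.82] F [ 0.35  0.06 -3.24] M [ 0.1  -0.1   0.03] op 39.56
```

```bash

python3 -m creep '[0,-20,-2,0,0.4,3,0,-20,-3,0,0.4,5,0,-14,-2,0,0.4,5,0,-4,0,0,0.4,4,0,0,0,0,0,0]' |tail -1
python3 rel.py .551 .178 .265 -25
python3 -m creep '[0,0,0,0,0,0]' |tail -1
python3 rel.py .551 .178 .265 -25
```

```text
opening: 0.45
pos [542.16 159.39 259.66] yaw -17.19 shift [  2.84 -20.41  -5.34] turn [-0.08  1.16  7.8 ] clk 6.9
q [-0.4   0.59  0.06  1.72 -0.06  0.85 -2.17] F [-0.01  0.13 -3.26] M [ 0.04 -0.07  0.  ] op 39.61
opening: 0.449
pos [540.89 160.82 259.13] yaw -16.96 shift [  4.53 -19.4   -5.93] turn [-0.04  1.26  8.04] clk 6.98
q [-0.4   0.59  0.06  1.72 -0.06  0.85 -2.17] F [ 0.04  0.47 -3.21] M [-0.01 -0.05 -0.04] op 39.56
```

```bash

python3 -m creep '[2,-9,0,0,0.5,4,2,-7,0,0,0.3,3,0,0,0,0,0.2,0,0,0,0,0,0,0,0,0,0,0,0,0]' |tail -1
python3 rel.py .551 .178 .265 -25
python3 - <<'E'
from h import *
t=shot('top','top3')['color'];s=shot('scene','scene3')['color']
o=np.hstack([cv2.resize(t[160:260,165:285],None,fx=3.3,fy=3.3,interpolation=cv2.INTER_CUBIC),cv2.resize(s[125:225,260:380],None,fx=3.3,fy=3.3,interpolation=cv2.INTER_CUBIC)])
cv2.imwrite('pics/l3.png',o[:,:,::-1])
E
```

```text
opening: 0.447
pos [546.74 172.33 257.12] yaw -23.81 shift [ 1.53 -6.87 -7.93] turn [0.32 0.55 1.19] clk 7.4
q [-0.45  0.6   0.1   1.7  -0.08  0.85 -2.29] F [-0.52  0.14 -2.58] M [0.12 0.01 0.03] op 39.36
```

View pics/l3.png

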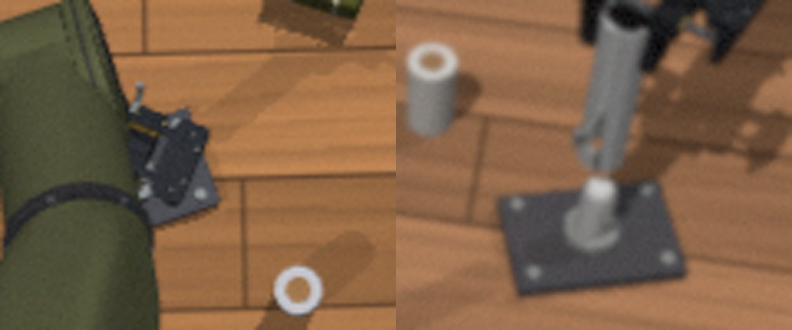

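```bash

python3 -m creep '[0.8,-4,0,0.3,0.5,1,0.3,-1.5,4,0,0,0,0,0,3,0,0,0,0,0,0,0,0,0,0,0,0,0,0,0]' |tail -1
python3 rel.py .551 .178 .25 -25
cat > ov.py <<'E'
import sys
from m import *
# overlay expected post (offset along tool x, y mm; hook yaw rel) on scene
name,ox,oy,hy=sys.argv[1],*map(float,sys.argv[2:5])
st=get_state();M=R.from_quat(st['eef_rot']);s=shot('scene',name)
im=s['color'][:,:,::-1].copy()
H=0.1316
def P(l): # post local: l=(x,y,z from foot) in axes of tool x, -tool y, up
    return st['tool_pos']+M.apply([l[0]+ox/1e3,-l[1]+oy/1e3,-(l[2]-H)])
f=8;o=(int(sys.argv[5]),int(sys.argv[6]))
c=cv2.resize(im[o[1]:o[1]+72,o[0]:o[0]+80],None,fx=f,fy=f,interpolation=cv2.INTER_CUBIC);raw=c.copy()
def px(p): q=proj(s,p);return ((q[0]-o[0]+.5)*f-.5,(q[1]-o[1]+.5)*f-.5)
def poly(pts,col): cv2.polylines(c,[np.int32([px(p) for p in pts])],False,col,1)
th=np.linspace(0,2*np.pi,40)
for z in (0,.104,.17): poly([P((.02*np.cos(a),.02*np.sin(a),z)) for a in th],(0,0,255))
h=np.radians(hy)
poly([P((.02*np.cos(h),.02*np.sin(h),.09)),P((.072*np.cos(h),.072*np.sin(h),.09))],(0,255,255))
poly([P((.02*np.cos(h),.02*np.sin(h),.025)),P((.02*np.cos(h),.02*np.sin(h),.045))],(0,255,255))
sx,sy=.5495,.178
for r,z in ((.026,.026),(.016,.079),(.011,.086)): poly([(sx+r*np.cos(a),sy+r*np.sin(a),z) for a in th],(0,255,0))
cv2.imwrite(f'pics/{name}_ov.png',np.hstack([cv2.resize(raw,None,fx=.6,fy=.6),cv2.resize(c,None,fx=.6,fy=.6)]) if 0 else c)
print('foot',P((0,0,0)),'top',P((0,0,.17)))
E
python3 ov.py s4 -1.5 0 1 290 145
```

```text
opening: 0.449
pos [550.28 175.28 249.52] yaw -25.02 shift [-0.5  -2.77 -0.48] turn [ 0.01  0.01 -0.02] clk 7.92
q [-0.45  0.61  0.11  1.71 -0.09  0.82 -2.31] F [ 0.27 -0.95 -2.47] M [ 0.03 -0.   -0.07] op 39.54
foot [0.5489 0.1759 0.1179] top [0.5489 0.1759 0.2879]
```

View pics/s4_ov.png

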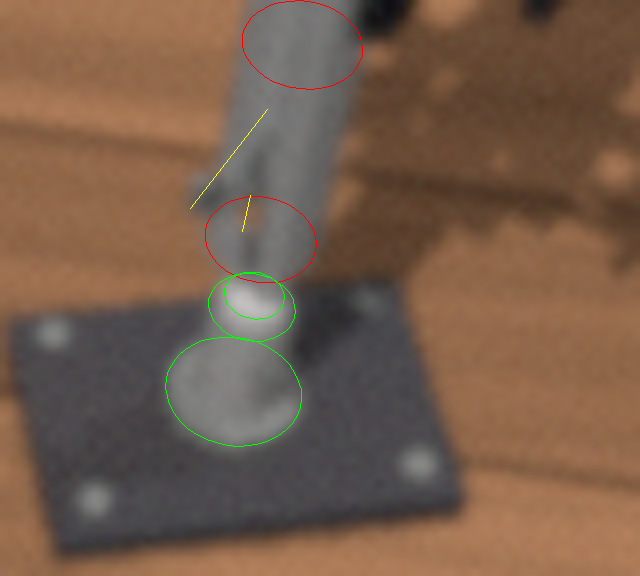

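```bash
python3 - <<'E'
import cv2
im=cv2.imread('pics/s4.png')
cv2.imwrite('pics/s4z.png',cv2.resize(im[140:185,300:345],None,fx=13,fy=13,interpolation=cv2.INTER_LANCZOS4))
E
```

```text
(no output)
```

View pics/s4z.png

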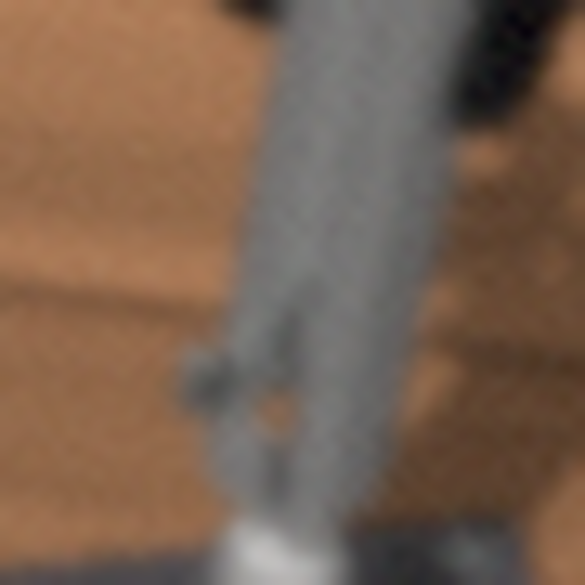

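```bash
cat > seg.py <<'E'
import sys
from m import *
name,ox,oy=sys.argv[1],float(sys.argv[2]),float(sys.argv[3])
s=dict(np.load(f'pics/{name}.npz'))
st=get_state();M=R.from_quat(st['eef_rot']);H=.1316
im=s['color'].astype(float); sat=cv2.GaussianBlur((im[:,:,0]-im[:,:,2]),(0,0),.6)
def P(l): return st['tool_pos']+M.apply([l[0]+ox/1e3,-l[1]+oy/1e3,-(l[2]-H)])
th=np.linspace(0,2*np.pi,73)
for z in map(float,sys.argv[4:]):
    q=np.array([proj(s,P((.02*np.cos(a),.02*np.sin(a),z))) for a in th])
    i,j=q[:,0].argmin(),q[:,0].argmax()
    out=[]
    for (x,y),d in ((q[i],1),(q[j],-1)):
        xs=np.arange(x-5,x+5,.1); v=cv2.remap(sat.astype(np.float32),np.float32(xs)[None],np.full((1,100),y,np.float32),cv2.INTER_LINEAR)[0]
        g=np.gradient(v)*d  # going inward sat falls
        k=(-g).argmax(); out.append(xs[k]-x)
    print(z,'edge err px L,R',np.round(out,2),'width px',round(q[j,0]-q[i,0],1),'centre',proj(s,P((0,0,z))).round(1))
E
python3 seg.py s4 -1.5 0 0.01 0.02 0.05 .06 .07 .08 .1 .12
```

```text
0.01 edge err px L,R [-1.1 -0.2] width px 14.0 centre [322.6 172.3]
0.02 edge err px L,R [-2.4  0.3] width px 14.1 centre [323.1 170.1]
0.05 edge err px L,R [ 0.1 -0.6] width px 14.4 centre [324.5 163.2]
0.06 edge err px L,R [ 0.  -0.2] width px 14.5 centre [325.  160.9]
0.07 edge err px L,R [-0.4  0.3] width px 14.7 centre [325.5 158.5]
0.08 edge err px L,R [-0.3  0. ] width px 14.8 centre [326.1 156.1]
0.1 edge err px L,R [ 0.  -0.3] width px 15.0 centre [327.1 151.1]
0.12 edge err px L,R [-0.1  4.7] width px 15.2 centre [328.2 146. ]
```

```bash
python3 rel.py .5509 .1774 .2216 -25
python3 -m creep '[0,-2,9,0,0,0,0,0,9,0,0,0,0,0,2,0,0,0,0,0,0,0,0,0,0,0,0,0,0,0]' |tail -1
python3 rel.py .5509 .1774 .2216 -25
```

```text
pos [550.21 175.25 249.47] yaw -25.02 shift [-0.27 -2.25 27.86] turn [ 0.02  0.02 -0.02] clk 7.97
q [-0.45  0.61  0.11  1.71 -0.09  0.82 -2.31] F [-0.13 -0.14 -3.48] M [ 0.01  0.02 -0.03] op 39.46
opening: 0.448
pos [550.82 177.22 226.68] yaw -24.99 shift [-0.   -0.2   5.08] turn [0.07 0.07 0.01] clk 8.38
q [-0.45  0.64  0.11  1.73 -0.09  0.77 -2.31] F [ 0.38  0.03 -3.16] M [-0.    0.03  0.06] op 39.51
```

```bash
python3 ov.py s5 -1.5 0 1 290 155; python3 seg.py s5 -1.5 0 0.05 .06 .07 .08 .1
```

```text
foot [0.5493 0.1778 0.0951] top [0.5495 0.1779 0.2651]
0.05 edge err px L,R [-0.8  0.1] width px 14.2 centre [324.1 168.7]
0.06 edge err px L,R [-0.3  0.7] width px 14.3 centre [324.6 166.4]
0.07 edge err px L,R [-0.1 -0.2] width px 14.4 centre [325.1 164.1]
0.08 edge err px L,R [0.1 0.8] width px 14.5 centre [325.6 161.8]
0.1 edge err px L,R [-0.7  0.5] width px 14.7 centre [326.6 157. ]
```

View pics/s5_ov.png

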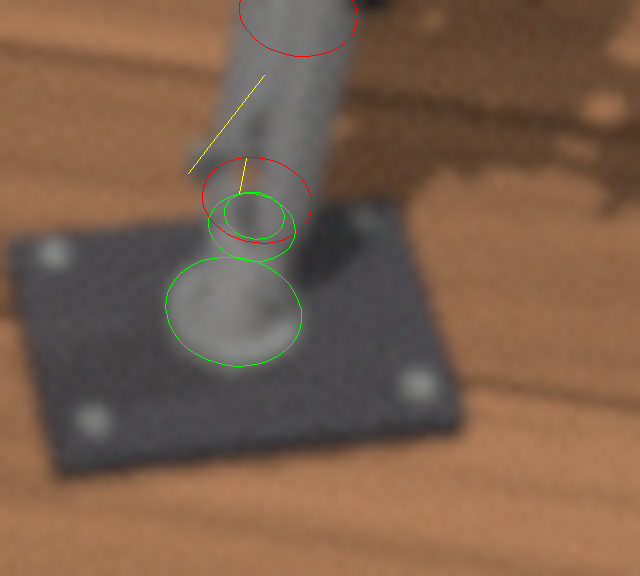

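```bash
for i in 1; do python3 -m creep '[0,0,4,0,0,0,0,0,4,0,0,0,0,0,0,0,0,0]' |tail -1
python3 rel.py .5509 .1774 .1576 -25; done
python3 -m creep '[0,0,3,0,0,0,0,0,2,0,0,0,0,0,0,0,0,0]' |tail -1
python3 rel.py .5509 .1774 .1576 -25
```

```text
opening: 0.443
pos [551.29 177.35 218.59] yaw -25.0 shift [-0.37  0.11 60.99] turn [0.01 0.01 0.  ] clk 8.68
q [-0.45  0.65  0.1   1.74 -0.09  0.75 -2.31] F [-0.86  0.51 -3.53] M [0.05 0.07 0.02] op 39.07
opening: 0.448
pos [551.4  177.32 213.14] yaw -25.0 shift [-0.5   0.15 55.54] turn [-0.01 -0.01 -0.  ] clk 8.93
q [-0.45  0.66  0.1   1.74 -0.09  0.74 -2.31] F [ 0.88  0.18 -4.3 ] M [ 0.07  0.   -0.01] op 39.48
```

```bash
python3 -m creep '[-0.4,0,2,0,0,0,0,0,2,0,0,0,0,0,0,0,0,0]' |tail -1
python3 rel.py .5509 .1774 .1576 -25
python3 -m creep '[0,0,2,0,0,0,0,0,2,0,0,0,0,0,0,0,0,0]' |tail -1
python3 rel.py .5509 .1774 .1576 -25
```

```text
opening: 0.447
pos [550.79 177.45 208.72] yaw -25.01 shift [ 0.14 -0.02 51.12] turn [ 0.01  0.02 -0.01] clk 9.18
q [-0.45  0.67  0.1   1.75 -0.09  0.73 -2.31] F [-1.05  0.42 -2.78] M [0.06 0.12 0.03] op 39.37
opening: 0.453
pos [550.58 177.52 204.34] yaw -25.0 shift [ 0.37 -0.04 46.74] turn [0.02 0.03 0.  ] clk 9.43
q [-0.45  0.67  0.1   1.75 -0.09  0.72 -2.31] F [-0.08  0.74 -3.23] M [ 0.03  0.02 -0.04] op 39.9
```

```bash
for k in 1 2; do python3 -m creep '[0.2,0,2,0,0,0,0,0,2,0,0,0,0,0,0,0,0,0]' |tail -1
python3 rel.py .5509 .1774 .1576 -25;done
```

```text
opening: 0.451
pos [550.73 177.47 199.9 ] yaw -24.99 shift [ 0.21 -0.03 42.3 ] turn [0.02 0.04 0.01] clk 9.68
q [-0.45  0.68  0.1   1.76 -0.09  0.71 -2.31] F [ 0.17  0.22 -3.69] M [0.06 0.09 0.01] op 39.75
opening: 0.446
pos [551.19 177.67 195.96] yaw -25.0 shift [-0.14  0.39 38.36] turn [-0.03  0.02  0.  ] clk 9.93
q [-0.45  0.68  0.1   1.76 -0.1   0.7  -2.31] F [-0.34 -0.06 -3.3 ] M [0.15 0.27 0.06] op 39.33
```

```bash
for k in 1 2; do python3 -m creep '[0,0,2,0,0,0,0,0,2,0,0,0,0,0,0,0,0,0]' |tail -1
python3 rel.py .5509 .1774 .1576 -25;done
```

```text
opening: 0.446
pos [551.39 177.68 192.68] yaw -25.0 shift [-0.33  0.5  35.08] turn [-0.07 -0.01 -0.  ] clk 10.18
q [-0.45  0.69  0.1   1.76 -0.1   0.69 -2.31] F [-1.94  0.16 -2.83] M [0.12 0.29 0.02] op 39.32
opening: 0.449
pos [551.6  177.57 189.39] yaw -25.02 shift [-0.59  0.51 31.79] turn [-0.1  -0.05 -0.02] clk 10.43
q [-0.45  0.69  0.1   1.77 -0.1   0.68 -2.31] F [-0.48 -0.32 -1.49] M [ 0.14  0.41 -0.01] op 39.54
```

```bash
for k in 1 2 3; do python3 -m creep '[0,0,2,0,0,0,0,0,2,0,0,0,0,0,0,0,0,0]' |tail -1
python3 rel.py .5509 .1774 .1576 -25;done
```

```text
opening: 0.448
pos [551.3  177.7  184.74] yaw -25.01 shift [-0.25  0.49 27.14] turn [-0.1  -0.02 -0.01] clk 10.68
q [-0.45  0.7   0.09  1.77 -0.1   0.67 -2.3 ] F [-1.16 -0.15  0.9 ] M [0.02 0.44 0.02] op 39.48
opening: 0.446
pos [551.28 177.75 180.05] yaw -25.0 shift [-0.19  0.51 22.45] turn [-0.09 -0.01 -0.  ] clk 10.93
q [-0.44  0.71  0.09  1.78 -0.1   0.66 -2.3 ] F [-1.9  -0.48  0.95] M [-0.01  0.42 -0.03] op 39.32
opening: 0.45
pos [551.24 177.8  175.5 ] yaw -25.0 shift [-0.14  0.53 17.9 ] turn [-0.08 -0.    0.  ] clk 11.18
q [-0.44  0.71  0.09  1.78 -0.1   0.65 -2.3 ] F [-0.69  0.36  0.26] M [0.08 0.36 0.01] op 39.66
```

Sliding over the button with about 4 N of drag. Continuing down.

```bash
for k in 1 2 ; do python3 -m creep '[0,0,2,0,0,0,0,0,2,0,0,0,0,0,0,0,0,0]' |tail -1
python3 rel.py .5509 .1774 .1576 -25;done
for k in 1 2 ; do python3 -m creep '[0,0,2,0,0,0,0,0,1,0,0,0,0,0,0,0,0,0]' |tail -1
python3 rel.py .5509 .1774 .1576 -25;done
```

```text
opening: 0.445
pos [551.2  177.82 171.01] yaw -24.99 shift [-0.09  0.53 13.41] turn [-0.08  0.    0.01] clk 11.43
q [-0.44  0.72  0.09  1.78 -0.1   0.64 -2.3 ] F [-0.93  0.27  0.54] M [ 0.03  0.44 -0.  ] op 39.2
opening: 0.451
pos [551.16 177.85 166.57] yaw -25.0 shift [-0.04  0.53  8.97] turn [-0.08  0.01  0.  ] clk 11.68
q [-0.44  0.72  0.09  1.79 -0.1   0.63 -2.3 ] F [-1.53 -0.06 -0.07] M [ 0.1   0.39 -0.06] op 39.72
opening: 0.451
pos [551.15 177.87 163.2 ] yaw -25.0 shift [-0.03  0.54  5.6 ] turn [-0.08  0.01  0.  ] clk 11.93
q [-0.44  0.73  0.09  1.79 -0.1   0.63 -2.3 ] F [-0.87  1.05  1.38] M [0.04 0.42 0.03] op 39.73
opening: 0.45
pos [551.13 177.9  159.93] yaw -24.99 shift [0.01 0.55 2.33] turn [-0.08  0.01  0.01] clk 12.18
q [-0.44  0.73  0.09  1.79 -0.1   0.62 -2.3 ] F [-1.16 -1.02  2.11] M [ 0.05  0.41 -0.01] op 39.68
```

```bash
for k in 1 2 3 4; do python3 -m creep '[0,0,1,0,0,0,0,0,0,0,0,0]' |tail -1
python3 rel.py .5509 .1774 .1576 -25;done
```

```text
opening: 0.447
pos [551.1  177.91 158.77] yaw -24.99 shift [0.03 0.55 1.17] turn [-0.08  0.02  0.01] clk 12.35
q [-0.44  0.74  0.09  1.79 -0.1   0.62 -2.3 ] F [-0.23 -0.05 -0.99] M [0.06 0.35 0.05] op 39.4
opening: 0.448
pos [551.08 177.95 157.76] yaw -24.99 shift [0.07 0.58 0.16] turn [-0.08  0.02  0.01] clk 12.52
q [-0.44  0.74  0.09  1.79 -0.1   0.61 -2.3 ] F [-0.9   0.43  0.67] M [ 0.12  0.47 -0.02] op 39.47
opening: 0.449
pos [551.1  177.93 157.81] yaw -24.99 shift [0.05 0.57 0.21] turn [-0.1   0.01  0.01] clk 12.68
q [-0.44  0.74  0.09  1.79 -0.1   0.61 -2.3 ] F [-1.54  0.2  -3.01] M [ 0.11  0.43 -0.  ] op 39.55
opening: 0.451
pos [551.07 177.88 157.8 ] yaw -24.99 shift [0.05 0.51 0.2 ] turn [-0.11 -0.    0.01] clk 12.85
q [-0.44  0.74  0.09  1.79 -0.1   0.61 -2.3 ] F [-1.73 -0.57 -2.93] M [0.07 0.46 0.04] op 39.73
```

```bash
cat > st.py <<'E'
from h import *
st=get_state(); M=R.from_quat(st['eef_rot']);tx=M.apply([1,0,0])
np.set_printoptions(precision=2,suppress=True)
print('pos',st['tool_pos']*1000,'yaw',np.degrees(np.arctan2(tx[1],tx[0])).round(2),'F',st['contact_force'],'M',st['moment'],'t',round(st['clock'],2))
E
for k in 1 2 3 4; do python3 -m creep '[0,-0.05,0,0,0,-2]' |tail -1;python3 st.py; done; python3 -m creep '[0,0,0,0,0,0]' |tail -1;python3 st.py
```

```text
opening: 0.451
pos [551.01 178.04 157.73] yaw -22.94 F [-1.18 -0.09  0.41] M [ 0.1   0.39 -0.1 ] t 12.93
opening: 0.451
pos [551.03 178.18 157.67] yaw -20.75 F [-1.96 -0.64  2.  ] M [-0.06  0.54 -0.14] t 13.02
opening: 0.452
pos [551.11 178.21 157.67] yaw -18.54 F [-1.79  0.83  3.26] M [-0.07  0.55 -0.09] t 13.1
opening: 0.445
pos [551.2  178.19 157.68] yaw -16.34 F [-1.98  0.04  3.35] M [-0.09  0.54 -0.11] t 13.18
opening: 0.449
pos [551.19 178.19 157.67] yaw -16.18 F [-2.55 -0.25  2.59] M [-0.02  0.58 -0.07] t 13.27
```

```bash

for k in 1 2 3 4 5; do python3 -m creep '[0,-0.05,0,0,0,-2]' |tail -1;python3 st.py; done; python3 -m creep '[0,0,0,0,0,0]' |tail -1;python3 st.py
```

```text
opening: 0.446
pos [551.26 178.19 157.69] yaw -14.14 F [-2.91  0.41  2.86] M [-0.04  0.57 -0.08] t 13.35
opening: 0.453
pos [551.33 178.25 157.67] yaw -12.02 F [-1.75 -0.04  1.43] M [-0.03  0.56 -0.09] t 13.43
opening: 0.453
pos [551.33 178.32 157.68] yaw -9.88 F [-2.82 -0.34  2.82] M [-0.1   0.59 -0.16] t 13.52
opening: 0.448
pos [551.39 178.31 157.69] yaw -7.74 F [-1.89  0.36  3.  ] M [-0.09  0.51 -0.12] t 13.6
opening: 0.45
pos [551.42 178.26 157.65] yaw -5.6 F [-2.33 -0.02  3.36] M [-0.11  0.53 -0.04] t 13.68
opening: 0.448
pos [551.4  178.22 157.68] yaw -5.5 F [-1.73 -0.75  2.55] M [-0.07  0.63 -0.09] t 13.77
```

```bash

for k in 1 2 3 4 5 6; do python3 -m creep '[-0.02,-0.05,0,0,0,-1.5]' |tail -1;python3 st.py; done; python3 -m creep '[0,0,0,0,0,0]' |tail -1;python3 st.py
python3 ov.py s6 -1.5 0 1 285 150
```

```text
opening: 0.446
pos [551.42 178.25 157.68] yaw -3.98 F [-1.68 -0.11  3.03] M [-0.06  0.53 -0.11] t 13.85
opening: 0.447
pos [551.42 178.31 157.69] yaw -2.37 F [-2.91  0.55  2.28] M [-0.07  0.56 -0.11] t 13.93
opening: 0.451
pos [551.39 178.4  157.67] yaw -0.73 F [-2.87  0.17  3.04] M [-0.06  0.55 -0.18] t 14.02
opening: 0.447
pos [551.39 178.5  157.66] yaw 0.92 F [-2.    0.28  2.34] M [-0.04  0.53 -0.2 ] t 14.1
opening: 0.45
pos [551.36 178.61 157.68] yaw 2.57 F [-2.5  -0.27  1.78] M [ 0.    0.52 -0.15] t 14.18
opening: 0.448
pos [551.37 178.71 157.7 ] yaw 4.24 F [-1.84  0.32  2.67] M [-0.06  0.58 -0.16] t 14.27
opening: 0.446
pos [551.36 178.71 157.68] yaw 4.35 F [-1.78 -0.77  2.78] M [-0.15  0.54 -0.1 ] t 14.35
foot [0.55   0.1789 0.0261] top [0.5498 0.1785 0.1961]
```

View pics/s6_ov.png

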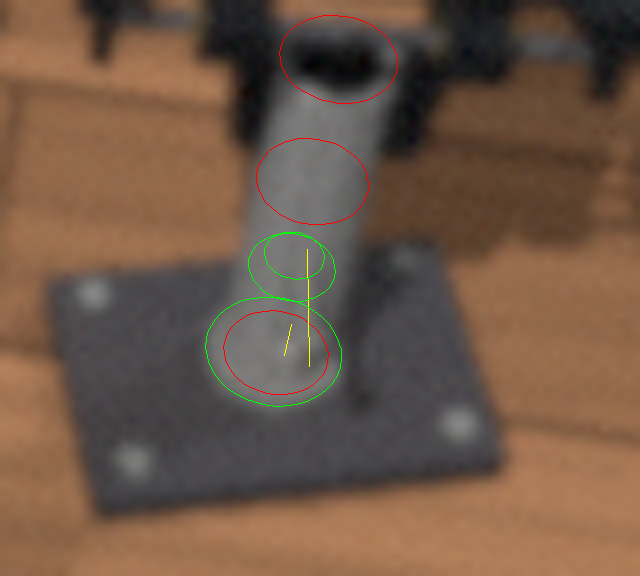

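```bash

for k in 1 2 3 4 5 6; do python3 -m creep '[0,-0.02,0,0,0,-1.5]' |tail -1;python3 st.py; done; python3 -m creep '[0,0,0,0,0,0]' |tail -1;python3 st.py
```

```text
opening: 0.448
pos [551.37 178.78 157.69] yaw 5.83 F [-1.3   0.33  2.51] M [ 0.02  0.48 -0.14] t 14.48
opening: 0.447
pos [551.4  178.84 157.7 ] yaw 7.47 F [-2.7   0.27  2.98] M [-0.04  0.53 -0.13] t 14.57
opening: 0.449
pos [551.42 178.88 157.69] yaw 9.13 F [-0.72  0.65  1.7 ] M [-0.05  0.5  -0.11] t 14.65
opening: 0.45
pos [551.4  178.97 157.68] yaw 10.8 F [-2.   -0.42  1.95] M [ 0.01  0.51 -0.17] t 14.73
opening: 0.447
pos [551.38 179.07 157.67] yaw 12.47 F [-2.03  0.23  2.53] M [-0.01  0.54 -0.12] t 14.82
opening: 0.447
pos [551.37 179.24 157.65] yaw 14.14 F [-2.12 -0.45  2.81] M [ 0.03  0.52 -0.1 ] t 14.9
opening: 0.449
pos [551.4  179.22 157.68] yaw 14.27 F [-1.87 -0.17  2.39] M [-0.1   0.56 -0.09] t 14.98
```

```bash

for k in 1 2 3 4 5 6; do python3 -m creep '[0,0.02,0,0,0,-1.5]' |tail -1;python3 st.py; done; python3 -m creep '[0,0,0,0,0,0]' |tail -1;python3 st.py
```

```text
opening: 0.45
pos [551.4  179.28 157.68] yaw 15.84 F [-2.14  0.83  2.63] M [ 0.04  0.57 -0.09] t 15.07
opening: 0.449
pos [551.4  179.32 157.68] yaw 17.48 F [-2.41 -0.43  1.49] M [ 0.06  0.47 -0.07] t 15.15
opening: 0.449
pos [551.41 179.42 157.7 ] yaw 19.15 F [-2.06 -0.12  1.27] M [-0.01  0.55 -0.11] t 15.23
opening: 0.446
pos [551.38 179.43 157.69] yaw 20.82 F [-2.61 -1.09  2.17] M [-0.02  0.59 -0.14] t 15.32
opening: 0.451
pos [551.38 179.43 157.67] yaw 22.49 F [-1.84 -0.    1.87] M [ 0.02  0.52 -0.11] t 15.4
opening: 0.449
pos [551.36 179.42 157.66] yaw 24.16 F [-2.82  0.19  2.25] M [-0.03  0.57 -0.07] t 15.48
opening: 0.448
pos [551.37 179.38 157.68] yaw 24.27 F [-2.22  0.01  2.49] M [-0.    0.47 -0.1 ] t 15.57
```

```bash

for k in 1 2 3 4 5 6; do python3 -m creep '[0,0,0,0,0,-1.5]' |tail -1;python3 st.py; done; python3 -m creep '[0,0,0,0,0,0]' |tail -1;python3 st.py
```

```text
opening: 0.449
pos [551.41 179.35 157.7 ] yaw 25.84 F [-2.42  1.03  2.6 ] M [ 0.06  0.58 -0.14] t 15.65
opening: 0.452
pos [551.34 179.4  157.69] yaw 27.49 F [-1.96 -0.63  3.25] M [-0.08  0.58 -0.05] t 15.73
opening: 0.45
pos [551.35 179.32 157.68] yaw 29.16 F [-3.    0.21  1.98] M [-0.07  0.52 -0.12] t 15.82
opening: 0.445
pos [551.33 179.24 157.69] yaw 30.83 F [-3.6  -0.28  2.3 ] M [-0.    0.62 -0.06] t 15.9
opening: 0.452
pos [551.3  179.19 157.67] yaw 32.49 F [-2.22  0.11  1.44] M [-0.05  0.59 -0.1 ] t 15.98
opening: 0.452
pos [551.26 179.22 157.7 ] yaw 34.16 F [-2.52 -0.41  2.95] M [-0.03  0.6  -0.09] t 16.07
opening: 0.451
pos [551.27 179.18 157.7 ] yaw 34.28 F [-2.15  0.94  3.17] M [-0.08  0.57 -0.03] t 16.15
```

```bash
python3 ov.py s7 -1.5 0 1 285 150
```

```text
foot [0.5502 0.1787 0.0261] top [0.55   0.1782 0.1961]
```

View pics/s7_ov.png

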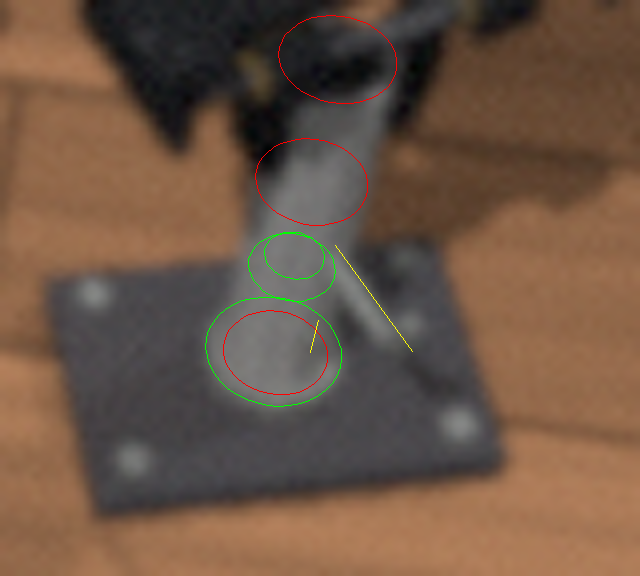

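```bash

for k in 1 2 3 4 5 ; do python3 -m creep '[0,0,0,0,0,-1.5]' |tail -1;python3 st.py; done; python3 -m creep '[0,0,0,0,0,0]' |tail -1;python3 st.py
```

```text
opening: 0.447
pos [551.22 179.23 157.69] yaw 35.75 F [-1.93  0.43  2.63] M [ 0.05  0.58 -0.06] t 16.28
opening: 0.448
pos [551.18 179.27 157.71] yaw 37.39 F [-2.96  0.36  1.81] M [-0.01  0.6  -0.19] t 16.37
opening: 0.453
pos [551.13 179.29 157.67] yaw 39.03 F [-2.36 -0.14  3.29] M [-0.05  0.59 -0.18] t 16.45
opening: 0.449
pos [551.09 179.29 157.68] yaw 40.67 F [-2.31  0.27  3.07] M [ 0.01  0.61 -0.34] t 16.53
opening: 0.45
pos [551.05 179.34 157.7 ] yaw 42.31 F [-2.4   0.25  1.8 ] M [ 0.06  0.65 -0.29] t 16.62
opening: 0.449
pos [551.02 179.3  157.7 ] yaw 42.4 F [-2.83 -0.12  2.07] M [-0.09  0.56 -0.26] t 16.7
```

```bash

for k in 1 2 3 4; do python3 -m creep '[0,0,0,0,0,1]' |tail -1;python3 st.py; done; python3 -m creep '[0,0,0,0,0,0]' |tail -1;python3 st.py;python3 ov.py s8 -1.5 0 -4 285 150
python3 - <<'E'
from h import *
for c in('scene','top'):
    s=shot(c,c+'8'); print(c,find_in('button',c),find_in('post_slot',c))
E
```

```text
opening: 0.449
pos [550.9  179.03 157.66] yaw 41.39 F [-2.62 -0.87  4.56] M [-0.16  0.68 -0.03] t 16.78
opening: 0.449
pos [550.76 178.82 157.65] yaw 40.32 F [-2.38 -0.68  4.06] M [-0.01  0.69  0.03] t 16.87
opening: 0.449
pos [550.74 178.76 157.63] yaw 39.24 F [-1.18  0.04  2.42] M [ 0.04  0.53 -0.05] t 16.95
opening: 0.447
pos [550.78 178.85 157.63] yaw 38.15 F [-1.71  0.07  2.14] M [-0.02  0.57  0.11] t 17.03
opening: 0.452
pos [550.83 178.89 157.65] yaw 38.09 F [-1.52 -0.53  3.82] M [0.02 0.6  0.03] t 17.12
foot [0.5497 0.1783 0.026 ] top [0.5496 0.1779 0.196 ]
scene [] [{'xy': [322.7, 179.6], 'score': 0.93}, {'xy': [189.9, 133.5], 'score': 0.91}, {'xy': [146.3, 190.7], 'score': 0.56}]
top [{'xy': [255.2, 248.7], 'score': 0.31}] [{'xy': [329.7, 232.8], 'score': 0.72}, {'xy': [348.1, 167.1], 'score': 0.7}]
```

View pics/s8_ov.png

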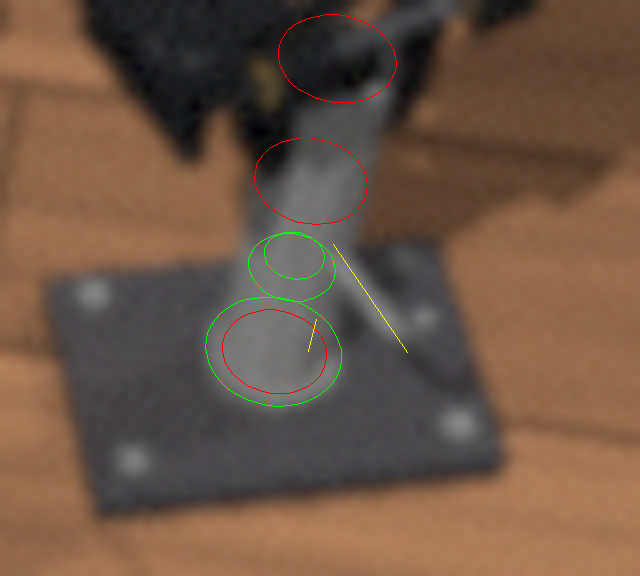

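```bash

for k in 1 2 3 4 5 6; do python3 -m creep '[0,0,0,0,0,1.5]' |tail -1;python3 st.py; done; python3 -m creep '[0,0,0,0,0,0]' |tail -1;python3 st.py
```

```text
opening: 0.452
pos [550.87 178.92 157.66] yaw 36.61 F [-2.    0.17  2.2 ] M [-0.    0.52  0.05] t 17.55
opening: 0.445
pos [550.98 178.92 157.66] yaw 34.97 F [-2.1   1.16  2.1 ] M [0.1  0.53 0.09] t 17.63
opening: 0.45
pos [551.05 179.   157.65] yaw 33.32 F [-2.58  0.07  2.96] M [-0.02  0.55  0.06] t 17.72
opening: 0.451
pos [551.05 179.04 157.66] yaw 31.66 F [-2.18  0.4   2.75] M [0.02 0.58 0.05] t 17.8
opening: 0.45
pos [551.08 179.05 157.64] yaw 29.99 F [-2.84  0.88  2.36] M [0.08 0.58 0.09] t 17.88
opening: 0.45
pos [551.1  179.13 157.67] yaw 28.33 F [-2.63  0.55  2.76] M [0.11 0.5  0.02] t 17.97
opening: 0.449
pos [551.1  179.19 157.64] yaw 28.22 F [-2.   -0.11  1.94] M [0.05 0.49 0.12] t 18.05
```

```bash

for k in 1 2 3 4 5 6; do python3 -m creep '[0,0,0,0,0,1.5]' |tail -1;python3 st.py; done; python3 -m creep '[0,0,0,0,0,0]' |tail -1;python3 st.py
```

```text
opening: 0.448
pos [551.16 179.23 157.65] yaw 26.66 F [-2.69  0.14  2.81] M [0.05 0.49 0.11] t 18.13
opening: 0.448
pos [551.13 179.33 157.65] yaw 25.02 F [-1.58  0.46  1.56] M [0.11 0.57 0.12] t 18.22
opening: 0.448
pos [551.08 179.5  157.66] yaw 23.37 F [-3.14  0.54  2.37] M [0.14 0.56 0.14] t 18.3
opening: 0.449
pos [550.99 179.59 157.66] yaw 21.73 F [-2.65  0.03  1.38] M [0.06 0.61 0.19] t 18.38
opening: 0.447
pos [550.9  179.65 157.67] yaw 20.08 F [-2.03 -0.1   2.01] M [0.13 0.65 0.19] t 18.47
opening: 0.446
pos [550.81 179.74 157.69] yaw 18.44 F [-2.78  0.4   2.42] M [0.07 0.51 0.22] t 18.55
opening: 0.447
pos [550.83 179.83 157.69] yaw 18.36 F [-2.94  0.77  2.13] M [0.13 0.59 0.2 ] t 18.63
```

The post is blocked on both sides, which means it is locked. I'll turn back to mid-play, then release.

```bash

python3 -m creep '[0,0,0,0,0,-3,0,0,0,0,0,-3,0,0,0,0,0,-3,0,0,0,0,0,-2.5,0,0,0,0,0,0]' |tail -1;python3 st.py;python3 -m creep '[0,0,0,0,0,0,0,0,0,0,0,0,0,0,0,0,0,0]' - 10|tail -1;python3 st.py
python3 -m creep '[0,0,0,0,0,0,0,0,0,0,0,0,0,0,0,0,0,0,0,0,0,0,0,0,0,0,0,0,0,0]' 80 10|tail -1;python3 st.py
python3 -m creep '[0,0,0,0,0,0,0,0,0,0,0,0,0,0,0,0,0,0]' |tail -1;python3 st.py
```

```text
opening: 0.448
pos [551.4  179.21 157.7 ] yaw 30.08 F [-2.36 -0.39  3.43] M [0.09 0.66 0.06] t 19.05
opening: 0.453
pos [551.5  179.13 157.68] yaw 29.86 F [-1.73 -0.04  2.29] M [0.17 0.52 0.01] t 19.3
opening: 0.803
pos [554.8  178.5  157.61] yaw 29.66 F [-0.13 -0.33  0.69] M [-0.02 -0.04  0.02] t 19.72
opening: 0.91
pos [555.32 178.27 157.56] yaw 29.63 F [-0.16  0.19  0.04] M [0.01 0.06 0.03] t 19.97
```

```bash

python3 -m creep '[0,0,-10,0,0,0,0,0,-20,0,0,0,0,0,-25,0,0,0,0,0,-25,0,0,0,0,0,-25,0,0,0]' |tail -1;python3 st.py
python3 -m creep '[0,0,-25,0,0,0,-30,0,-10,0,0,0,-40,0,0,0,0,0,-40,0,0,0,0,0,-30,0,0,0,0,0]' |tail -1
python3 -m creep '[-20,0,0,0,0,0,0,0,0,0,0,0]' |tail -1;python3 st.py
python3 - <<'E'
from h import *
t=shot('top','top9')['color'];s=shot('scene','scene9')['color']
for c in('scene','top'): print(c,[(r['xy'],r['score']) for r in find_in('button',c)],[(r['xy'],r['score']) for r in find_in('post_slot',c)])
o=np.hstack([cv2.resize(t[170:260,165:245],None,fx=5,fy=5,interpolation=cv2.INTER_CUBIC),cv2.resize(s[145:235,280:360],None,fx=5,fy=5,interpolation=cv2.INTER_CUBIC)])
cv2.imwrite('pics/l9.png',o[:,:,::-1])
E
```

```text
opening: 0.906
pos [550.7  176.54 263.05] yaw 29.68 F [ 0.67  0.55 -1.45] M [-0.   -0.04 -0.01] t 20.38
opening: 0.906
opening: 0.908
pos [409.93  97.14 309.48] yaw 29.73 F [-0.05 -0.13  0.09] M [-0.08  0.02  0.01] t 20.97
scene [] [([322.5, 173.1], 0.83), ([148.7, 189.0], 0.59), ([188.3, 131.3], 0.55)]
top [] [([332.4, 235.3], 0.94), ([351.2, 170.2], 0.82), ([199.7, 207.5], 0.6), ([210.1, 209.4], 0.39)]
```

View pics/l9.png

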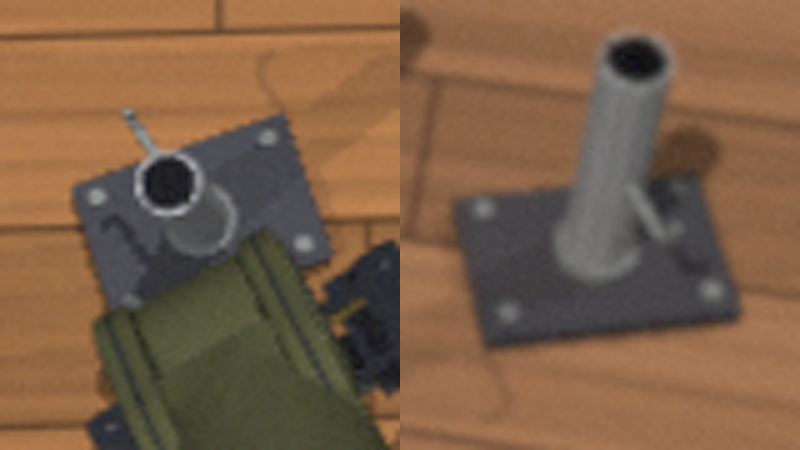

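View pics/scene9.png

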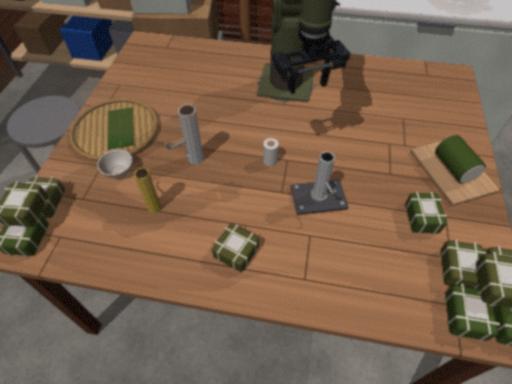

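The post stands upright on the collar in the scene view: cap at (326,157), hook pointing to about (332,190). The gripper is clear and the bystanders are where they were.

```bash
python3 - <<'E'
from m import *
T=dict(np.load('pics/top9.npz'));S=dict(np.load('pics/scene9.npz'))
a=u((168,182),5,(165,170));b=u((638-400,60),5,(280,145))
p,e=tri(T,a,S,b);h=atz(T,u((128,114),5,(165,170)),.116)
print(p,e,'hook yaw',np.degrees(np.arctan2(h[1]-p[1],h[0]-p[0])))
finish_job()
E
```

```text
[0.5494 0.1786 0.197 ] 0.0011729075351775149 hook yaw 31.752018508081537
the job is handed in; nothing more can be done
```

The bag-hook post is on the stub, fully down on the collar and locked by the spring button as far as I can tell by feel. I then let go, backed the gripper well clear, and handed the job in at about 21 s.

- **Picking:** I took the smaller grey post and left the yellow one and the larger grey one. I gripped it near the top at 35 N and lifted it clear.
- **Seating:** I slid it down with only a few newtons of drag at the button. It stopped within 0.2 mm of the seated height I had worked out beforehand. The final pictures put the top of the post at 0.197 m, against 0.196 m expected.
- **Locking:** I turned it until the moment climbed steadily at about 2 Nm/rad, then turned it back gently to test the other side. It was blocked there too, so I took it as locked, centred it in the play, and released it. The hook ended at about 32°, within the range given for the button.
- **Over the limit:** single readings reached about 0.3 Nm before I stopped, above the advised 0.2 Nm. I backed off straight away.
- **Not confirmed:** the free play I felt was roughly 10°, close to the 0.15 rad stated. The button itself was never visible in a picture, so the lock rests on the two-sided block.
- **Sideways load:** the wrist carried a steady moment of about 0.5 Nm while the post was held, and the tool shifted about 4 mm when I opened the fingers, so the grip was slightly preloaded. Sideways force stayed under 4 N, and the post stood upright on the stub afterwards.
- **Bystanders:** the cakes, film roll and bowl look unmoved in the final picture.

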